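Pin the jar tray and turn the red jar to the front

TASK

Take the yellow-handled lock pin out of its wooden block and push it fully home, upright, down through the hole in the wooden jar tray's ear and the matching hole in the steel turntable's ear beneath it. With the pin in, turn the carousel until the red jar stands squarely at the blue pointer on the base, and finish while holding the carousel still there: keep hold of it (the pin's handle will do) and do not let go. Do not knock over or push about the green ink jar or the wooden stamp on the desk.

Things in the scene. Friction and masses are not known exactly. Their poses are not given: they have to be found in the camera images.
- pin_grip (a point): Centre of the loose lock pin's upright yellow handle (cylinder 18 mm wide, 50 mm tall), on its axis; z points up from the tip. Below the handle is a steel flange 24 mm wide and 4 mm thick, below that a steel shank 10 mm wide, 28 mm long, with tapered tip. This point lies 29 mm above the flange's underside and 57 mm above the tip. About 60 g.
- pin_block: Fixed dark wooden block, 64 x 64 x 34 mm, origin under its centre, on either side of the carousel. At the start the pin stands upright in its plain central hole (13 mm wide), flange on the block's top, and is drawn straight up.
- carousel: The carousel's fixed base, a dark disc; origin on the desk on the vertical turning axis, z up. A blue pointer with a diamond tip, 10 mm high, runs along the desk in the base's own -x direction out to 148 mm from the axis: the front. Above it turn a steel turntable (radius 78 mm, 28 to 38 mm above the desk) and on that the wooden jar tray (same radius, 40 to 50 mm above the desk).
- hole (a point): Centre of the hole's mouth on the upper face of the tray's square ear (36 x 36 x 10 mm), 50 mm above the desk, 95 mm from the turning axis. Vertical hole ringed in black, 12 mm wide, chamfered, right through; 2 mm below is the turntable's like ear and hole, lined up at the start, then open space. With the pin home its flange rests on this face, handle centre 29 mm above.
- red_jar (a point): Centre of the red jar, 77 mm above the desk, 52 mm from the turning axis. Four jars, 42 mm wide, tops 105 mm above the desk, are fixed in the tray a quarter turn apart: one all red, three amber with white or grey lids; a thin brass stem, top 100 mm up, stands on the axis. From above, the hole is an eighth of a turn anticlockwise from the red jar.
- front_spot (a point): The fixed point where the red jar's centre should end: 52 mm from the turning axis, in the blue pointer's direction, 77 mm above the desk.
- turntable (a joint): Angle of the turntable, rad, anticlockwise from above; 0 or 2 pi: red jar at the pointer. No stops either way; light friction (0.12 N m); stays where left. The tray can slip up to 0.25 rad on the turntable until the pin couples them. The pin's round handle can serve as a crank, carried round the axis while gripped.
- ink_mid (a point): Bystander: loose green ink jar, 48 mm wide, 58 mm tall; point half-way up.
- stamp_mid (a point): Bystander: loose wooden hand stamp, 38 mm wide, 66 mm tall; point half-way up.
- pin: The loose lock pin as a whole; origin on its axis at the underside of its flange, z towards the handle.
There are look-alikes about, which are no part of the job. Of the things that look like the carousel, the larger one is meant. Leave any orange look-alike of the pin alone.

How it is judged:
By the outcome, as a careful person would: the job done as asked, in the order asked, and still so for the second after the job is handed in, while the arm keeps its last pose, push and grip.
It also fails if it takes over 59 s, if anything falls off the work surface, if the arm or the gripper's body presses on something with over 40 N, if the wrist force passes 120 N, or if a joint passes its speed limit or range.

ROBOT

A 7-joint arm with a two-finger parallel gripper is mounted at the origin on the work surface. World frame = base frame: x ahead of the robot, y to its left, z up, the work surface at z = 0. Lengths are in m, angles in rad, forces in N, time in s.
With the tool pointing down it reaches from about 0.425 to 0.925 m from the base axis. Payload 6.8 kg.
Tool frame: the origin (TCP) lies at the very end of the fingers, on their centre line; the grasp point (between the pads) lies 19 mm behind it; z points along the fingers, x is the direction in which the jaws open and shut, and the axes are right-handed (so a half turn about z gives the same grasp; the last joint's range is limited). The gripper opens to 85 mm and grips with 20 to 120 N. Pads are 22 mm wide; open, the fingers measure 114 mm over their backs; the gripper's body (76 mm by 85 mm) begins 54 mm behind the grasp point. The pads swing forward as they close: fully open they stand 13 mm farther back than shut.
Start: joints at [1.059, 0.477, 0.022, 1.555, -0.011, 1.109, -0.083], TCP at [0.265, -0.621, 0.231] pointing down, gripper open.
Joint ranges: [-2.96, 2.96], [-0.34, 2.1], [-1.41, 1.46], [0.24, 2.44], [-1.37, 4.51], [0.17, 1.92], [-2.96, 2.96]. Speed limits (rad/s): [2.39, 2.39, 3.14, 3.14, 3.14, 3.14, 3.14].

INTERFACE

Orientations are given as a rotation vector (axis times angle).
In Python, from bench import get_obs, imaging, hand_in gives the robot as it stands.
- The arm moves only by the tool send_rows, never from a script. Its argument "motion" is a list of rows, each an object with "dp": the shift along the world's x, y, z in m, a list of three; "rot": the turn, a rotation vector about the world's x, y, z in rad, a list of three; "grip": the finger opening in m, from 0 to 0.0854. In form: [{"dp": [dx, dy, dz], "rot": [ax, ay, az], "grip": grip}, ...]. A call has 1 to 20 rows; each row shifts and turns the pose as measured when the row begins; what a row does not reach is not made up. A row lasts 1/8 s, in which the tool goes at most 62.5 mm and 10.7 degrees, less where a joint would pass 70% of its speed; a pose out of reach is approached as far as the arm can. A call is refused whole if a number of a shift passes 0.0625 or a number of a turn 0.188, either way. A call with a gripper value outside its range is refused whole. The fingers move at their own pace and stop on an object; "grip_force" is the grip in N (left out, the last holds). Time passes only in rows, so rows that do not move let the fingers close. It gives the time, the measured TCP pose, the force and the opening at its end, in the units of the state.
- get_obs(): the state, without advancing time (a new reading comes with each control period).
- imaging.grab_frame(name): name is "side" or "top" or "wrist"; returns a dict with "img" (480x640x3 uint8, red, green, blue), "fx", "fy", "cx", "cy" (pixels), "R" (3x3) and "t" (3): a world point X has camera coordinates R X + t. Camera axes: x right, y down, z forward; pixel columns grow to the right and rows downward; lengths in m; the calibration is good to about 2 mm. A picture is of the moment at which its call begins. There is no depth.
- hand_in(): hands the job in, once; it reports no verdict.
The state is a dict: "clock": time; "joints": joint angles; "qvel": joint speeds; "tau": joint torques, N m; "tcp_pos": TCP position; "orientation": TCP orientation; "contact_force": force on the tool from outside, world axes, zero at the start; "moment": the same for the moment, N m; "grip_width": finger opening in m.
Only numpy, scipy, OpenCV 4.12 (cv2) and the standard library are available. Lean on these libraries where they do the work, as an engineer would, in place of code of your own. Each camera call takes 0.05 s, during which the arm holds its last target. There are 200 camera calls.

## Working session

There is one attempt and no reset: what is moved stays moved. The work goes in short steps, Python scripts to look and compute and a tool call to move; the robot and the scene stay as the last step left them, time stands still between calls to the robot, and variables do not carry over. Pictures are saved under pics/ and viewed, about 8 in all and at most 12, crops included, and the job is handed in when it is done.

Besides the shell and the picture viewer there is one more tool, called after "Request:" by a JSON object that holds its "fn" and its "kwargs", one argument or row to a line. send_rows: Moves the arm, as the interface text tells. Its arguments: {"type":"object","properties":{"motion":{"type":"array","items":{"type":"object","properties":{"dp":{"type":"array","items":{"type":"number"}},"rot":{"type":"array","items":{"type":"number"}},"grip":{"type":"number"}}}},"grip_force":{"type":"number"}},"required":["motion"]}

```bash
mkdir -p pics; ls
python3 - <<'E'
from bench import get_obs, imaging
import cv2,numpy as np
print(get_obs())
for n in ("top","side"):
    f=imaging.grab_frame(n); cv2.imwrite(f"pics/{n}0.png",f["img"][...,::-1]); print(n,f["fx"],f["fy"],f["cx"],f["cy"],np.round(f["R"],4).tolist(),np.round(f["t"],4), -f["R"].T@f["t"])
E
```

```text
pics
{'clock': 0.0, 'joints': array([ 1.05892988,  0.4778093 ,  0.0223645 ,  1.55647018, -0.01149723,
        1.10931368, -0.0831082 ]), 'qvel': array([ 1.33988979e-04,  5.33147027e-04,  1.18813567e-03, -5.57339158e-05,
        5.96714560e-04,  5.76228327e-04,  2.02003069e-03]), 'tau': array([ 1.42994545e-04, -5.96449935e+01,  1.60781354e+00, -2.81195623e+01,
        1.23984597e-02,  9.38496203e-03,  2.07923637e-05]), 'tcp_pos': array([ 0.26492863, -0.62017622,  0.23031214]), 'orientation': array([-2.62099902e+00,  1.73040768e+00,  2.57798602e-03]), 'contact_force': array([-0.15902379,  0.02629975,  0.27378397]), 'moment': array([0.02192791, 0.00733219, 0.02482462]), 'grip_width': 0.08539340844716851}
top 582.2211256211999 582.2211256211999 318.6644932310402 238.99475619543588 [[0.0109, -0.9998, 0.0151], [-0.9839, -0.0134, -0.1781], [0.1783, -0.0129, -0.9839]] [-0.0292  0.6228  1.2078] [ 0.39776132 -0.00530348  1.29967431]
side 604.9381437420684 604.9381437420684 321.4769701440116 246.0781300715908 [[-0.8341, -0.5515, -0.0153], [-0.3574, 0.5613, -0.7465], [0.4203, -0.6171, -0.6652]] [0.5075 0.2848 0.9063] [0.14414995 0.67931056 0.82323667]
```

View pics/top0.png

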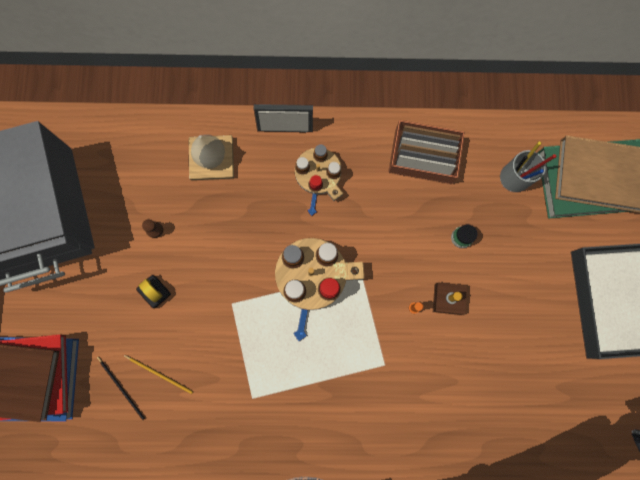

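View pics/side0.png

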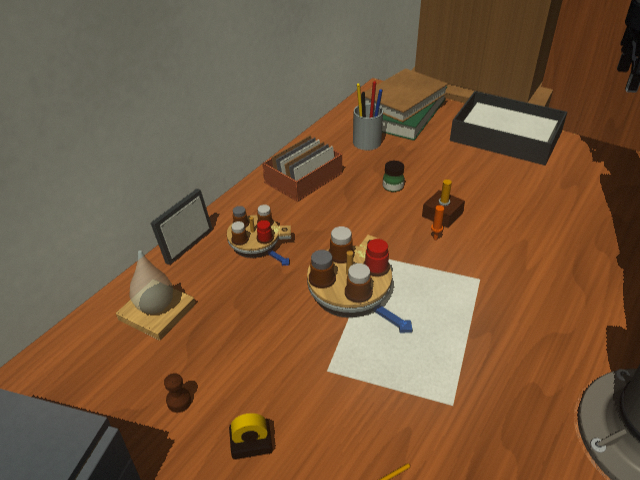

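```bash
cat > h.py <<'E'
import numpy as np,cv2
from bench import get_obs, imaging
def ray(f,u,v):
    d=f["R"].T@np.array([(u-f["cx"])/f["fx"],(v-f["cy"])/f["fy"],1.]); return -f["R"].T@f["t"],d/np.linalg.norm(d)
def onz(f,u,v,z):
    o,d=ray(f,u,v); return o+d*(z-o[2])/d[2]
def tri(f,a,g,b):
    o1,d1=ray(f,*a);o2,d2=ray(g,*b)
    s=np.linalg.lstsq(np.c_[d1,-d2],o2-o1,rcond=None)[0]; p,q=o1+d1*s[0],o2+d2*s[1]
    return (p+q)/2,np.linalg.norm(p-q)
def proj(f,X):
    c=f["R"]@np.asarray(X)+f["t"]; return f["fx"]*c[0]/c[2]+f["cx"],f["fy"]*c[1]/c[2]+f["cy"]
def blobs(f,lo,hi,box=None,amin=15):
    m=cv2.inRange(cv2.cvtColor(f["img"],cv2.COLOR_RGB2HSV),lo,hi)
    if box: k=np.zeros_like(m); x0,y0,x1,y1=box; k[y0:y1,x0:x1]=1; m=m*k
    n,l,s,c=cv2.connectedComponentsWithStats(m)
    return sorted([(int(s[i,4]),*np.round(c[i],1),*s[i,:4]) for i in range(1,n) if s[i,4]>=amin],reverse=True)
E
python3 - <<'E'
from h import *
np.set_printoptions(precision=4,suppress=True)
T=imaging.grab_frame("top");S=imaging.grab_frame("side")
Y=((20,120,90),(33,255,255))
print("yellow T",blobs(T,*Y,(430,275,475,320))); print("yellow S",blobs(S,*Y,(420,170,470,220)))
R0=(( 0,200,60),(6,255,255)); R1=((174,150,60),(180,255,255))
print("red T",blobs(T,*R0,(310,270,350,305))[:2],blobs(T,*R1,(310,270,350,305))[:2])
print("red S",blobs(S,*R0,(355,230,400,285))[:2],blobs(S,*R1,(355,230,400,285))[:2])
B=((105,120,50),(125,255,255)); bl=blobs(T,*B,(280,300,330,350)); print("blue T",bl[:2]); print("blue S",blobs(S,*B,(370,300,420,340))[:2])
c=np.hstack([cv2.resize(T["img"][230:350,260:380],(400,400),interpolation=2),cv2.resize(T["img"][250:350,390:490],(400,400),interpolation=2)])
cv2.imwrite("pics/crop1.png",c[...,::-1])
E
```

```text
yellow T [(66, np.float64(455.5), np.float64(296.4), np.int32(449), np.int32(293), np.int32(13), np.int32(8))]
yellow S [(119, np.float64(445.6), np.float64(189.7), np.int32(441), np.int32(180), np.int32(10), np.int32(23))]
red T [] []
red S [(476, np.float64(376.0), np.float64(252.6), np.int32(366), np.int32(239), np.int32(22), np.int32(33))] []
blue T [(174, np.float64(301.5), np.float64(325.7), np.int32(295), np.int32(310), np.int32(12), np.int32(30))]
blue S [(247, np.float64(395.8), np.float64(319.0), np.int32(377), np.int32(307), np.int32(35), np.int32(23))]
```

View pics/crop1.png

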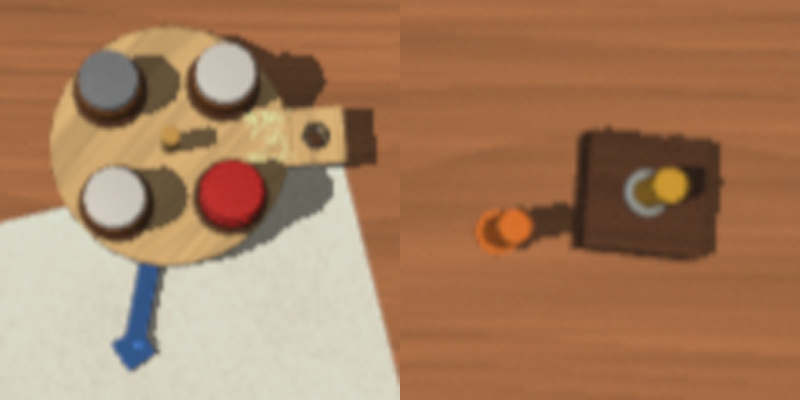

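Run:
```python
from h import *
np.set_printoptions(precision=4,suppress=True)
T=imaging.grab_frame("top");S=imaging.grab_frame("side")
print("handle top",onz(T,457.75,296,.088)); print("tri handle", tri(T,(456.4,296.2),S,(445.6,190.5)))
A=onz(T,311.15,270.35,.105); print("axis jars",A,"stem",onz(T,311.6,271.1,.1))
H=onz(T,354.8,270.5,.05); print("hole",H, "r",np.linalg.norm((H-A)[:2]))
R=onz(T,329.6,287,.105); print("red",R,"r",np.linalg.norm((R-A)[:2]))
P=onz(T,300.5,340.6,.008); print("ptip",P,"r",np.linalg.norm((P-A)[:2]))
an=lambda X:np.degrees(np.arctan2(*(X-A)[1::-1]))
print("angles hole,red,ptr",an(H),an(R),an(P))
# block centre from corners
print("block side edges", [onz(T,390+u/4-100,250+v/4,.034) for u,v in ((590,133),(718,140),(716,258),(582,245))])
```

```text
handle top [ 0.5004 -0.3126  0.088 ]
tri handle (array([ 0.5029, -0.3169,  0.0592]), np.float64(0.0010023031177459232))
axis jars [ 0.5482 -0.0062  0.105 ] stem [ 0.5473 -0.0071  0.1   ]
hole [ 0.556  -0.1006  0.05  ] r 0.09473992536033805
red [ 0.5143 -0.0445  0.105 ] r 0.05123730101012244
ptip [0.4057 0.015  0.008 ] r 0.14409848451024637
angles hole,red,ptr -85.27323109481483 -131.50659494103218 171.55721859722837
block side edges [array([ 0.5323, -0.2828,  0.034 ]), array([ 0.5293, -0.3529,  0.034 ]), array([ 0.4652, -0.3495,  0.034 ]), array([ 0.4714, -0.2769,  0.034 ])]
```

Request:
{"fn": "send_rows", "kwargs": {
  "motion": [
    {"dp": [0.03, 0.038, -0.004], "rot": [0, 0, 0], "grip": 0.05},
    {"dp": [0.03, 0.038, -0.004], "rot": [0, 0, 0], "grip": 0.05},
    {"dp": [0.03, 0.038, -0.004], "rot": [0, 0, 0], "grip": 0.05},
    {"dp": [0.03, 0.038, -0.004], "rot": [0, 0, 0], "grip": 0.05},
    {"dp": [0.03, 0.038, -0.004], "rot": [0, 0, 0], "grip": 0.05},
    {"dp": [0.03, 0.038, -0.004], "rot": [0, 0, 0], "grip": 0.05},
    {"dp": [0.03, 0.038, -0.004], "rot": [0, 0, 0], "grip": 0.05},
    {"dp": [0.026, 0.038, -0.004], "rot": [0, 0, 0], "grip": 0.05},
    {"dp": [0, 0, 0], "rot": [0, 0, 0], "grip": 0.05}
  ]
}}

```text
clock: 1.42
tcp_pos: [0.5058, -0.3063, 0.1984]
orientation: [2.619, -1.734, 0.002]
contact_force: [0.1, -0.5, 0.6]
grip_width: 0.05
```

Run:
```python
from h import *
np.set_printoptions(precision=4,suppress=True)
W=imaging.grab_frame("wrist"); cv2.imwrite("pics/w1.png",W["img"][...,::-1]); print(W["fx"],-W["R"].T@W["t"],W["R"])
Y=((20,120,90),(33,255,255)); print(blobs(W,*Y)[:3])
print(proj(W,(.501,-.315,.088)),proj(W,(.501,-.315,.063)))
```

```text
366.2524200124296 [ 0.5777 -0.2753  0.3409] [[ 0.3913 -0.9202  0.0018]
 [-0.8758 -0.3719  0.3076]
 [-0.2824 -0.1219 -0.9515]]
[(403, np.float64(321.9), np.float64(242.0), np.int32(311), np.int32(231), np.int32(23), np.int32(23)), (169, np.float64(6.5), np.float64(8.5), np.int32(0), np.int32(0), np.int32(16), np.int32(19)), (145, np.float64(40.4), np.float64(8.1), np.int32(27), np.int32(0), np.int32(28), np.int32(21))]
(np.float64(325.8646996219916), np.float64(242.69885817081408)) (np.float64(325.1300863976665), np.float64(232.54717271483406))
```

View pics/w1.png

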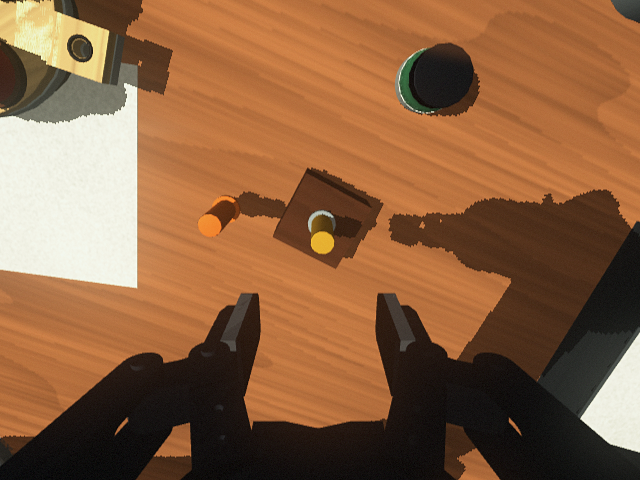

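Request:
{"fn": "send_rows", "kwargs": {
  "motion": [
    {"dp": [-0.006, -0.006, 0], "rot": [0, 0, 0], "grip": 0.05},
    {"dp": [0, 0, -0.03], "rot": [0, 0, 0], "grip": 0.05},
    {"dp": [0, 0, -0.03], "rot": [0, 0, 0], "grip": 0.05},
    {"dp": [0, 0, -0.03], "rot": [0, 0, 0], "grip": 0.05},
    {"dp": [0, 0, -0.01], "rot": [0, 0, 0], "grip": 0.05},
    {"dp": [0, 0, 0], "rot": [0, 0, 0], "grip": 0.05}
  ]
}}

```text
clock: 2.22
tcp_pos: [0.4911, -0.3277, 0.0982]
orientation: [2.596, -1.755, 0.008]
contact_force: [-0.3, 0.5, 0.2]
grip_width: 0.0499
```

Run:
```python
from h import *
np.set_printoptions(precision=4,suppress=True)
W=imaging.grab_frame("wrist"); print(get_obs()["tcp_pos"],get_obs()["orientation"])
Y=((20,120,90),(33,255,255)); 
for b in blobs(W,*Y)[:2]: print(b, onz(W,b[1],b[2],.088))
```

```text
[ 0.4913 -0.3279  0.0986] [ 2.5959 -1.7554  0.0097]
(973, np.float64(293.5), np.float64(266.6), np.int32(275), np.int32(251), np.int32(38), np.int32(33)) [ 0.501 -0.312  0.088]
```

Request:
{"fn": "send_rows", "kwargs": {
  "motion": [
    {"dp": [0.01, 0.016, 0], "rot": [0, 0, 0], "grip": 0.05},
    {"dp": [0, 0, 0], "rot": [0, 0, 0], "grip": 0.05},
    {"dp": [0, 0, 0], "rot": [0, 0, 0], "grip": 0.05}
  ]
}}

```text
clock: 2.65
tcp_pos: [0.5041, -0.3111, 0.1016]
orientation: [2.597, -1.755, 0.017]
contact_force: [-0.6, 0.1, 0.2]
grip_width: 0.05
```

```bash
cat >> h.py <<'E'
from scipy.spatial.transform import Rotation as Ro
def need(target):
    o=get_obs(); v=np.array(o["orientation"]); d=v.copy(); d[2]=0; d*=np.pi/np.linalg.norm(d)
    r=(Ro.from_rotvec(d)*Ro.from_rotvec(v).inv()).as_rotvec()
    print("tcp",np.round(o["tcp_pos"],4),"shift",np.round(np.array(target)-o["tcp_pos"],4),"turn",np.round(r,4),"F",np.round(o["contact_force"],1),"qv",np.abs(o["qvel"]).max().round(3),"w",round(o["grip_width"],4),"t",o["clock"])
E
python3 -c "
from h import *
need((.5005,-.3125,.045))
print(get_obs()['joints'])
"
```

```text
tcp [ 0.5041 -0.3111  0.1016] shift [-0.0036 -0.0014 -0.0566] turn [ 0.0119  0.0053 -0.    ] F [-0.6  0.1  0.2] qv 0.019 w 0.05 t 2.65
[ 0.51275035  0.490558   -0.09052053  1.87111345  0.07330366  0.77310739
 -0.80763666]
```

Request:
{"fn": "send_rows", "kwargs": {
  "motion": [
    {"dp": [-0.0035, -0.0015, 0], "rot": [0.012, 0.005, 0], "grip": 0.05},
    {"dp": [0, 0, -0.015], "rot": [0, 0, 0], "grip": 0.05},
    {"dp": [0, 0, 0], "rot": [0, 0, 0], "grip": 0.05}
  ]
}}

```text
clock: 3.02
tcp_pos: [0.5, -0.313, 0.0857]
orientation: [-2.602, 1.759, 0.001]
contact_force: [-0.0, -0.6, 0.4]
grip_width: 0.05
```

```bash
python3 -c "
from h import *
need((.5005,-.3125,.045))"
```

```text
tcp [ 0.5    -0.313   0.0857] shift [ 0.0005  0.0005 -0.0407] turn [-0.0006 -0.0001 -0.    ] F [-0.  -0.6  0.4] qv 0.022 w 0.05 t 3.025
```

Request:
{"fn": "send_rows", "kwargs": {
  "motion": [
    {"dp": [0, 0, -0.01], "rot": [0, 0, 0], "grip": 0.05},
    {"dp": [0, 0, -0.01], "rot": [0, 0, 0], "grip": 0.05},
    {"dp": [0, 0, -0.01], "rot": [0, 0, 0], "grip": 0.05},
    {"dp": [0, 0, -0.008], "rot": [0, 0, 0], "grip": 0.05},
    {"dp": [0, 0, 0], "rot": [0, 0, 0], "grip": 0.05},
    {"dp": [0, 0, 0], "rot": [0, 0, 0], "grip": 0.05}
  ]
}}

```text
clock: 3.78
tcp_pos: [0.4995, -0.3129, 0.044]
orientation: [-2.602, 1.759, 0.003]
contact_force: [0.3, -0.2, 1.1]
grip_width: 0.0498
```

```bash
python3 -c "
from h import *
need((.5005,-.3125,.045))"
```

```text
tcp [ 0.4995 -0.3129  0.044 ] shift [0.001  0.0004 0.001 ] turn [-0.0014 -0.0015 -0.    ] F [ 0.3 -0.2  1.1] qv 0.005 w 0.0498 t 3.775
```

Close on the handle with moderate force.

Request:
{"fn": "send_rows", "kwargs": {
  "motion": [
    {"dp": [0, 0, 0.001], "rot": [0, 0, 0], "grip": 0.03},
    {"dp": [0, 0, 0], "rot": [0, 0, 0], "grip": 0.02},
    {"dp": [0, 0, 0], "rot": [0, 0, 0], "grip": 0.01},
    {"dp": [0, 0, 0], "rot": [0, 0, 0], "grip": 0.01},
    {"dp": [0, 0, 0], "rot": [0, 0, 0], "grip": 0.01}
  ],
  "grip_force": 50
}}

```text
clock: 4.4
tcp_pos: [0.5, -0.3132, 0.046]
orientation: [-2.602, 1.759, 0.001]
contact_force: [0.2, 0.4, -0.8]
grip_width: 0.0166
```

```bash
python3 -c "
from h import *
need((.5005,-.3125,.15))"
```

```text
tcp [ 0.5    -0.3132  0.046 ] shift [0.0005 0.0007 0.104 ] turn [-0.0006 -0.     -0.    ] F [ 0.2  0.4 -0.8] qv 0.002 w 0.0166 t 4.4
```

Request:
{"fn": "send_rows", "kwargs": {
  "motion": [
    {"dp": [0, 0, 0.012], "rot": [0, 0, 0], "grip": 0.01},
    {"dp": [0, 0, 0.02], "rot": [0, 0, 0], "grip": 0.01},
    {"dp": [0, 0, 0.025], "rot": [0, 0, 0], "grip": 0.01},
    {"dp": [0, 0, 0.025], "rot": [0, 0, 0], "grip": 0.01},
    {"dp": [0, 0, 0.01], "rot": [0, 0, 0], "grip": 0.01},
    {"dp": [0.007, 0.027, 0], "rot": [0, 0, 0], "grip": 0.01},
    {"dp": [0.007, 0.027, 0], "rot": [0, 0, 0], "grip": 0.01},
    {"dp": [0.007, 0.027, 0], "rot": [0, 0, 0], "grip": 0.01},
    {"dp": [0.007, 0.027, 0], "rot": [0, 0, 0], "grip": 0.01},
    {"dp": [0.007, 0.027, 0], "rot": [0, 0, 0], "grip": 0.01},
    {"dp": [0.007, 0.02, 0], "rot": [0, 0, 0], "grip": 0.01},
    {"dp": [0.005, 0.01, 0], "rot": [0, 0, 0], "grip": 0.01},
    {"dp": [0, 0, 0], "rot": [0, 0, 0], "grip": 0.01}
  ]
}}

```text
clock: 6.02
tcp_pos: [0.5459, -0.1439, 0.1433]
orientation: [2.6, -1.762, -0.001]
contact_force: [-0.3, -0.8, -0.4]
grip_width: 0.0168
```

Run:
```python
from h import *
need((.556,-.1006,.13))
W=imaging.grab_frame("wrist"); cv2.imwrite("pics/w2.png",W["img"][...,::-1])
print("hole guess px",proj(W,(.556,-.1006,.05)))
```

```text
tcp [ 0.5459 -0.1439  0.1433] shift [ 0.0101  0.0433 -0.0133] turn [ 0.0003 -0.0013  0.    ] F [-0.3 -0.8 -0.4] qv 0.016 w 0.0168 t 6.025
hole guess px (np.float64(262.11217284817144), np.float64(202.97557916669592))
```

View pics/w2.png

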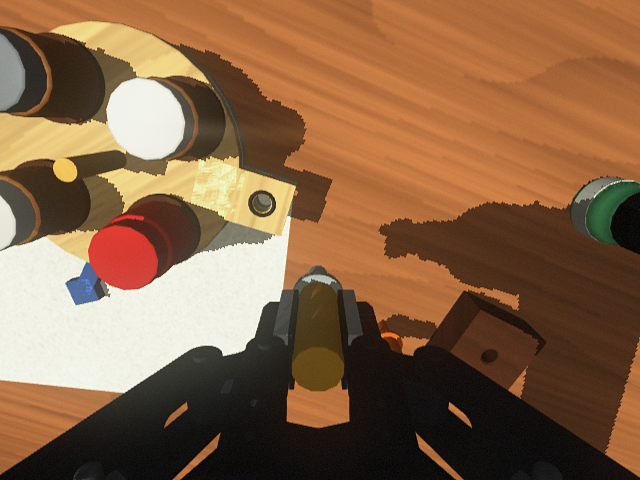

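Run:
```python
from h import *
np.set_printoptions(precision=4,suppress=True)
W=imaging.grab_frame("wrist");o=get_obs(); p=o["tcp_pos"]
print("hole",onz(W,262,203.7,.05))
print(p,"exp tip px",proj(W,(p[0],p[1],p[2]-.038)),"exp top px",proj(W,(p[0],p[1],p[2]+.044)))
print("tip xy",onz(W,318,270,p[2]-.037),"top xy",onz(W,319,370,p[2]+.044))
g=W["img"][255:300,290:350]; cv2.imwrite("pics/tip.png",cv2.resize(g,None,fx=8,fy=8,interpolation=2)[...,::-1])
h=W["img"][180:230,235:290]; m=(cv2.cvtColor(h,cv2.COLOR_RGB2GRAY)<60).astype(np.uint8)
n,l,s,c=cv2.connectedComponentsWithStats(m); print([(s[i].tolist(),c[i]+[235,180]) for i in range(1,n) if s[i,4]>20])
```

```text
hole [ 0.5552 -0.1015  0.05  ]
[ 0.5454 -0.1453  0.1433] exp tip px (np.float64(318.68704744042475), np.float64(273.1114317536986)) exp top px (np.float64(319.55023481636994), np.float64(375.8222352193791))
tip xy [ 0.5474 -0.1441  0.1063] top xy [ 0.5474 -0.1443  0.1873]
[([13, 10, 27, 26, 156], array([260.7949, 201.8013]))]
```

View pics/tip.png

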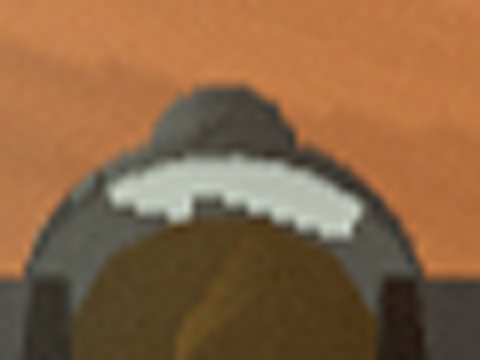

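Request:
{"fn": "send_rows", "kwargs": {
  "motion": [
    {"dp": [0.003, 0.015, 0], "rot": [0, 0, 0], "grip": 0.01},
    {"dp": [0.003, 0.015, 0], "rot": [0, 0, 0], "grip": 0.01},
    {"dp": [0.003, 0.012, -0.01], "rot": [0, 0, 0], "grip": 0.01},
    {"dp": [0, 0, -0.015], "rot": [0, 0, 0], "grip": 0.01},
    {"dp": [0, 0, -0.012], "rot": [0, 0, 0], "grip": 0.01},
    {"dp": [0, 0, 0], "rot": [0, 0, 0], "grip": 0.01},
    {"dp": [0, 0, 0], "rot": [0, 0, 0], "grip": 0.01}
  ]
}}

```text
clock: 7.0
tcp_pos: [0.5534, -0.1024, 0.1024]
orientation: [2.594, -1.767, -0.004]
contact_force: [-0.3, -0.2, -0.5]
grip_width: 0.0168
```

Run:
```python
from h import *
np.set_printoptions(precision=4,suppress=True)
W=imaging.grab_frame("wrist");o=get_obs(); p=o["tcp_pos"]
need((.5545,-.102,.103))
for z in (.05,): print("hole px",proj(W,(.5555,-.101,z)))
print("tip px if at tcp+1mm",proj(W,(p[0]+.001,p[1]+.001,p[2]-.038)))
g=W["img"][180:400,220:420]; cv2.imwrite("pics/w3.png",cv2.resize(g,(600,600*220//200)[:2] if 0 else (545,600),interpolation=2)[...,::-1])
```

```text
tcp [ 0.5534 -0.1024  0.1025] shift [0.0011 0.0004 0.0005] turn [ 0.0013 -0.0043 -0.    ] F [-0.2 -0.4 -1. ] qv 0.007 w 0.0167 t 7.05
hole px (np.float64(316.74756125215436), np.float64(258.089804674518))
tip px if at tcp+1mm (np.float64(316.6518542629129), np.float64(270.12325455214585))
```

View pics/w3.png

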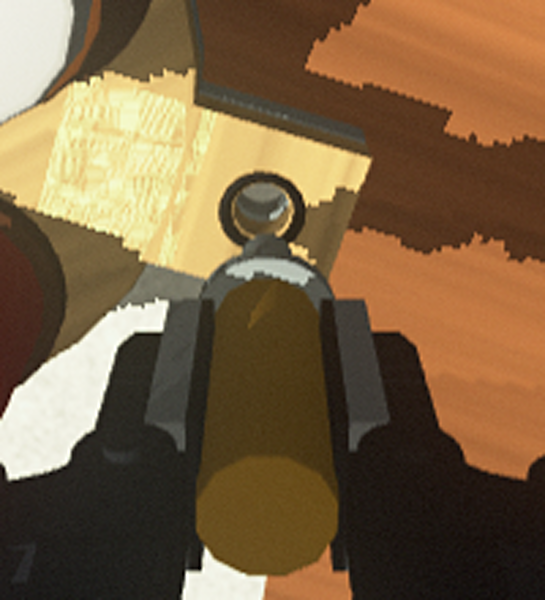

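Request:
{"fn": "send_rows", "kwargs": {
  "motion": [
    {"dp": [0.0004, 0.0017, 0], "rot": [0.001, -0.004, 0], "grip": 0.01},
    {"dp": [0, 0, -0.004], "rot": [0, 0, 0], "grip": 0.01},
    {"dp": [0, 0, -0.003], "rot": [0, 0, 0], "grip": 0.01},
    {"dp": [0, 0, 0], "rot": [0, 0, 0], "grip": 0.01}
  ]
}}

```text
clock: 7.55
tcp_pos: [0.5544, -0.1012, 0.096]
orientation: [-2.595, 1.769, -0.003]
contact_force: [-0.4, 0.0, -0.0]
grip_width: 0.0169
```

```bash
python3 -c "
from h import *
need((.5538,-.1007,.06))"
```

```text
tcp [ 0.5544 -0.1012  0.096 ] shift [-0.0006  0.0005 -0.036 ] turn [0.0006 0.0019 0.    ] F [-0.4  0.  -0. ] qv 0.002 w 0.0169 t 7.55
```

Request:
{"fn": "send_rows", "kwargs": {
  "motion": [
    {"dp": [-0.0005, 0.0005, -0.003], "rot": [0, 0.002, 0], "grip": 0.01},
    {"dp": [0, 0, -0.004], "rot": [0, 0, 0], "grip": 0.01},
    {"dp": [0, 0, -0.004], "rot": [0, 0, 0], "grip": 0.01},
    {"dp": [0, 0, -0.003], "rot": [0, 0, 0], "grip": 0.01},
    {"dp": [0, 0, 0], "rot": [0, 0, 0], "grip": 0.01}
  ]
}}

```text
clock: 8.18
tcp_pos: [0.5543, -0.1006, 0.081]
orientation: [2.596, -1.77, 0.001]
contact_force: [0.5, -0.6, -0.1]
grip_width: 0.0168
```

```bash
python3 -c "
from h import *
need((.5538,-.1007,.06))"
```

```text
tcp [ 0.5543 -0.1006  0.081 ] shift [-0.0005 -0.0001 -0.021 ] turn [ 0.0006  0.0006 -0.    ] F [ 0.5 -0.6 -0.1] qv 0.003 w 0.0168 t 8.175
```

Request:
{"fn": "send_rows", "kwargs": {
  "motion": [
    {"dp": [-0.0003, 0, -0.004], "rot": [0, 0, 0], "grip": 0.01},
    {"dp": [0, 0, -0.004], "rot": [0, 0, 0], "grip": 0.01},
    {"dp": [0, 0, -0.004], "rot": [0, 0, 0], "grip": 0.01},
    {"dp": [0, 0, -0.003], "rot": [0, 0, 0], "grip": 0.01},
    {"dp": [0, 0, 0], "rot": [0, 0, 0], "grip": 0.01}
  ]
}}

```text
clock: 8.8
tcp_pos: [0.5543, -0.1006, 0.065]
orientation: [-2.596, 1.77, -0.002]
contact_force: [1.0, 0.7, -1.7]
grip_width: 0.0165
```

```bash
python3 -c "
from h import *
need((.5538,-.1007,.06))"
```

```text
tcp [ 0.5543 -0.1006  0.065 ] shift [-0.0005 -0.0001 -0.005 ] turn [ 0.0006  0.0011 -0.    ] F [ 1.   0.7 -1.7] qv 0.003 w 0.0165 t 8.8
```

Request:
{"fn": "send_rows", "kwargs": {
  "motion": [
    {"dp": [0, 0, -0.002], "rot": [0, 0, 0], "grip": 0.01},
    {"dp": [0, 0, -0.002], "rot": [0, 0, 0], "grip": 0.01},
    {"dp": [0, 0, -0.001], "rot": [0, 0, 0], "grip": 0.01},
    {"dp": [0, 0, 0], "rot": [0, 0, 0], "grip": 0.01}
  ]
}}

```text
clock: 9.3
tcp_pos: [0.5555, -0.1005, 0.0619]
orientation: [-2.595, 1.769, -0.005]
contact_force: [1.1, -0.6, -0.7]
grip_width: 0.017
```

Run:
```python
from h import *
need((.5538,-.1007,.06))
S=imaging.grab_frame("side"); T=imaging.grab_frame("top")
a=cv2.resize(S["img"][200:330,290:450],(480,390),interpolation=2); b=cv2.resize(T["img"][220:350,250:357],(320,390),interpolation=2)
cv2.imwrite("pics/c4.png",np.hstack([a,b])[...,::-1])
```

```text
tcp [ 0.5555 -0.1005  0.0619] shift [-0.0017 -0.0002 -0.0019] turn [ 0.001   0.0034 -0.    ] F [ 1.1 -0.6 -0.7] qv 0.003 w 0.017 t 9.3
```

View pics/c4.png

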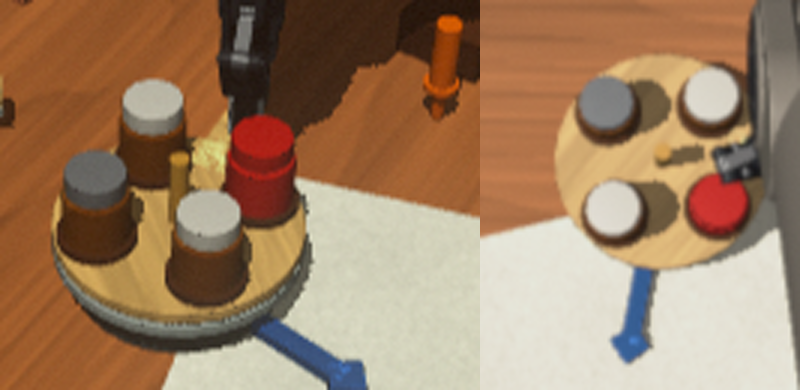

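Request:
{"fn": "send_rows", "kwargs": {
  "motion": [
    {"dp": [-0.001, 0, -0.002], "rot": [0.001, 0.003, 0], "grip": 0.01},
    {"dp": [0, 0, -0.001], "rot": [0, 0, 0], "grip": 0.01},
    {"dp": [0, 0, -0.001], "rot": [0, 0, 0], "grip": 0.01}
  ]
}}

```text
clock: 9.78
tcp_pos: [0.5577, -0.1004, 0.0617]
orientation: [-2.593, 1.767, -0.009]
contact_force: [-2.1, 1.0, 8.9]
grip_width: 0.0165
```

```bash
python3 -c "
from h import *
need((.5538,-.1007,.06))"
```

```text
tcp [ 0.5577 -0.1004  0.0617] shift [-0.0039 -0.0003 -0.0017] turn [0.0004 0.0066 0.    ] F [-2.1  1.   8.9] qv 0.009 w 0.0165 t 9.775
```

```bash
cat >> h.py <<'E'
AX=np.array([.5478,-.0065]); OFF=np.array([.001,.0])
def arc(goal,step=4,n=6):
    p=get_obs()["tcp_pos"][:2]+OFF-AX; a=np.degrees(np.arctan2(p[1],p[0]))%360; print("ang",a.round(2),"r",np.hypot(*p).round(4))
    q=p
    k=min(n,max(1,int(np.ceil(abs(goal-a)/step)))); s=(goal-a)/k if k<n else np.sign(goal-a)*step
    for i in range(k):
        a+=s; w=.095*np.array([np.cos(np.radians(a)),np.sin(np.radians(a))]); print(a.round(1),np.round(w-q,4).tolist()); q=w
E
python3 -c "
from h import *
arc(216.5); need((0,0,.0617))"
```

```text
ang 276.64 r 0.0946
272.6 [-0.0066, -0.001]
268.6 [-0.0066, -0.0001]
264.6 [-0.0066, 0.0004]
260.6 [-0.0066, 0.0008]
256.6 [-0.0065, 0.0013]
252.6 [-0.0064, 0.0018]
tcp [ 0.5577 -0.1004  0.0617] shift [-0.5577  0.1004 -0.    ] turn [0.0004 0.0066 0.    ] F [-2.1  1.   8.9] qv 0.009 w 0.0165 t 9.775
```

Request:
{"fn": "send_rows", "kwargs": {
  "motion": [
    {"dp": [-0.0066, -0.0005, 0], "rot": [0, 0.005, 0], "grip": 0.01},
    {"dp": [-0.0066, -0.0001, 0], "rot": [0, 0.002, 0], "grip": 0.01},
    {"dp": [-0.0066, 0.0004, 0], "rot": [0, 0, 0], "grip": 0.01},
    {"dp": [-0.0066, 0.0008, 0], "rot": [0, 0, 0], "grip": 0.01}
  ]
}}

```text
clock: 10.28
tcp_pos: [0.5315, -0.0992, 0.0618]
orientation: [-2.595, 1.768, -0.003]
contact_force: [2.8, 0.8, 0.4]
grip_width: 0.0166
```

```bash
python3 -c "
from h import *
arc(216.5); need((0,0,.0617))"
```

```text
ang 260.65 r 0.0939
256.6 [-0.0067, 0.0002]
252.6 [-0.0064, 0.0018]
248.6 [-0.0063, 0.0022]
244.6 [-0.0061, 0.0026]
240.6 [-0.0059, 0.003]
236.6 [-0.0057, 0.0035]
tcp [ 0.5315 -0.0992  0.0618] shift [-5.315e-01  9.920e-02 -1.000e-04] turn [-0.0003  0.0024  0.    ] F [2.8 0.8 0.4] qv 0.132 w 0.0166 t 10.275
```

Tracking well, with low forces. Continue.

Request:
{"fn": "send_rows", "kwargs": {
  "motion": [
    {"dp": [-0.0067, 0.0006, 0], "rot": [0, 0.002, 0], "grip": 0.01},
    {"dp": [-0.0064, 0.0018, 0], "rot": [0, 0, 0], "grip": 0.01},
    {"dp": [-0.0063, 0.0022, 0], "rot": [0, 0, 0], "grip": 0.01},
    {"dp": [-0.0061, 0.0026, 0], "rot": [0, 0, 0], "grip": 0.01},
    {"dp": [-0.0059, 0.003, 0], "rot": [0, 0, 0], "grip": 0.01}
  ]
}}

```text
clock: 10.9
tcp_pos: [0.4985, -0.0875, 0.0619]
orientation: [-2.595, 1.767, -0.001]
contact_force: [3.5, 2.5, -1.3]
grip_width: 0.0167
```

```bash
python3 -c "
from h import *
arc(216.5); need((0,0,.0617))"
```

```text
ang 239.19 r 0.0943
235.2 [-0.0059, 0.003]
231.2 [-0.0053, 0.004]
227.2 [-0.005, 0.0043]
223.2 [-0.0047, 0.0047]
219.2 [-0.0044, 0.005]
215.2 [-0.004, 0.0053]
tcp [ 0.4985 -0.0875  0.0619] shift [-4.985e-01  8.750e-02 -2.000e-04] turn [-0.0011  0.0018 -0.    ] F [ 3.5  2.5 -1.3] qv 0.121 w 0.0167 t 10.9
```

Request:
{"fn": "send_rows", "kwargs": {
  "motion": [
    {"dp": [-0.0057, 0.0033, 0], "rot": [0, 0.001, 0], "grip": 0.01},
    {"dp": [-0.0053, 0.004, 0], "rot": [0, 0, 0], "grip": 0.01},
    {"dp": [-0.005, 0.0043, 0], "rot": [0, 0, 0], "grip": 0.01},
    {"dp": [-0.0042, 0.0042, 0], "rot": [0, 0, 0], "grip": 0.01},
    {"dp": [0, 0, 0], "rot": [0, 0, 0], "grip": 0.01},
    {"dp": [0, 0, 0], "rot": [0, 0, 0], "grip": 0.01}
  ]
}}

```text
clock: 11.65
tcp_pos: [0.477, -0.0702, 0.0621]
orientation: [-2.596, 1.766, -0.001]
contact_force: [2.1, 0.9, -0.1]
grip_width: 0.0164
```

Run:
```python
from h import *
arc(216.5); need((0,0,.0617))
S=imaging.grab_frame("side"); T=imaging.grab_frame("top")
a=cv2.resize(S["img"][210:340,290:420],(400,400),interpolation=2); b=cv2.resize(T["img"][230:350,260:380],(400,400),interpolation=2)
cv2.imwrite("pics/c5.png",np.hstack([a,b])[...,::-1])
```

```text
ang 222.37 r 0.0945
219.4 [-0.0035, 0.0034]
216.5 [-0.003, 0.0038]
tcp [ 0.477  -0.0702  0.0621] shift [-4.77e-01  7.02e-02 -4.00e-04] turn [-0.0011  0.0014  0.    ] F [ 2.1  0.9 -0.1] qv 0.003 w 0.0164 t 11.65
```

View pics/c5.png

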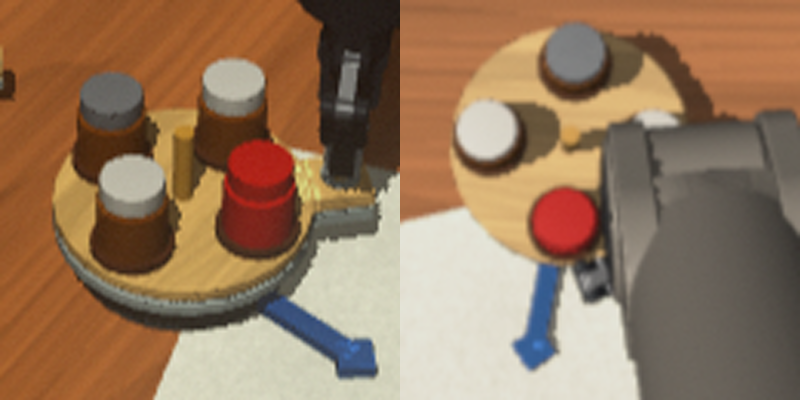

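```bash
cat >> h.py <<'E'
def pointer(f,box):
    m=cv2.inRange(cv2.cvtColor(f["img"],cv2.COLOR_RGB2HSV),(105,120,50),(125,255,255)); x0,y0,x1,y1=box
    ys,xs=np.nonzero(m[y0:y1,x0:x1]); P=np.array([onz(f,x+x0,y+y0,.009)[:2] for x,y in zip(xs,ys)],np.float32)
    vx,vy,cx,cy=cv2.fitLine(P,cv2.DIST_L2,0,.01,.01).ravel(); s=-np.sign(vx)
    r=P-AX; t=np.linalg.norm(r,axis=1); tip=P[t>np.sort(t)[-4]].mean(0)
    n=np.array([-vy,vx])*s; 
    print("pointer line ang",np.degrees(np.arctan2(vy*s,vx*s))%360,"axis off line mm",1e3*n@(AX-[cx,cy]),"tip",tip,"tip ang",np.degrees(np.arctan2(*(tip-AX)[::-1]))%360,"r",t.max())
E
python3 - <<'E'
from h import *
T=imaging.grab_frame("top");S=imaging.grab_frame("side")
pointer(T,(280,300,330,350)); pointer(S,(370,295,425,345))
c=lambda x,y:onz(T,260+(x-400)*.3,230+y*.3,.105)[:2]
r,g=c(565,221),c(576,52); d=r-g; print("red",r,"grey",g,"mid",(r+g)/2,"sep",np.hypot(*d),"ang",np.degrees(np.arctan2(d[1],d[0]))%360)
c=lambda x,y:onz(S,290+x*.325,210+y*.325,.105)[:2]
r,g=c(261,163),c(112,100); d=r-g; w,v=c(234,82),c(132,187);e=w-v; print("side red",r,"opp",g,"mid",(r+g)/2,"sep",np.hypot(*d),"ang",np.degrees(np.arctan2(d[1],d[0]))%360,"other pair",np.degrees(np.arctan2(e[1],e[0]))%360)
E
```

```text
pointer line ang 170.64575 axis off line mm 1.7612436237714135 tip [0.40907893 0.01829913] tip ang 169.86431654854707 r 0.141344460280765
pointer line ang 170.65993 axis off line mm 4.227419131923199 tip [0.40714443 0.02125066] tip ang 168.83916312232623 r 0.14425992078135613
red [ 0.49467595 -0.00349917] grey [ 0.60008938 -0.00892274] mid [ 0.54738266 -0.00621096] sep 0.10555285994241036 ang 177.0546978501733
side red [4.95979900e-01 7.25440924e-05] opp [5.95784173e-01 1.70755457e-04] mid [5.45882036e-01 1.21649775e-04] sep 0.0998043218011525 ang 180.0563813019565 other pair 268.57866886613084
```

Request:
{"fn": "send_rows", "kwargs": {
  "motion": [
    {"dp": [-0.0026, 0.0025, 0], "rot": [-0.001, 0.001, 0], "grip": 0.01},
    {"dp": [-0.0022, 0.0026, 0], "rot": [0, 0, 0], "grip": 0.01},
    {"dp": [-0.0018, 0.0026, 0], "rot": [0, 0, 0], "grip": 0.01},
    {"dp": [0, 0, 0], "rot": [0, 0, 0], "grip": 0.01},
    {"dp": [0, 0, 0], "rot": [0, 0, 0], "grip": 0.01}
  ]
}}

```text
clock: 12.48
tcp_pos: [0.4708, -0.0624, 0.0621]
orientation: [-2.597, 1.767, -0.003]
contact_force: [3.5, 1.0, -1.2]
grip_width: 0.0168
```

Run:
```python
from h import *
arc(215.9); need((0,0,.0617))
T=imaging.grab_frame("top"); W=imaging.grab_frame("wrist")
b=cv2.resize(T["img"][230:350,260:360],(500,600),interpolation=2)
a=cv2.resize(W["img"],(300,225)); a=np.vstack([a,np.zeros((375,300,3),np.uint8)])
cv2.imwrite("pics/c6.png",np.hstack([b,a])[...,::-1])
g=cv2.cvtColor(T["img"],cv2.COLOR_RGB2HSV)
```

```text
ang 216.33 r 0.0944
215.9 [-0.0009, 0.0002]
tcp [ 0.4708 -0.0624  0.0621] shift [-4.708e-01  6.240e-02 -4.000e-04] turn [0.0002 0.0018 0.    ] F [ 3.5  1.  -1.2] qv 0.002 w 0.0168 t 12.475
```

View pics/c6.png

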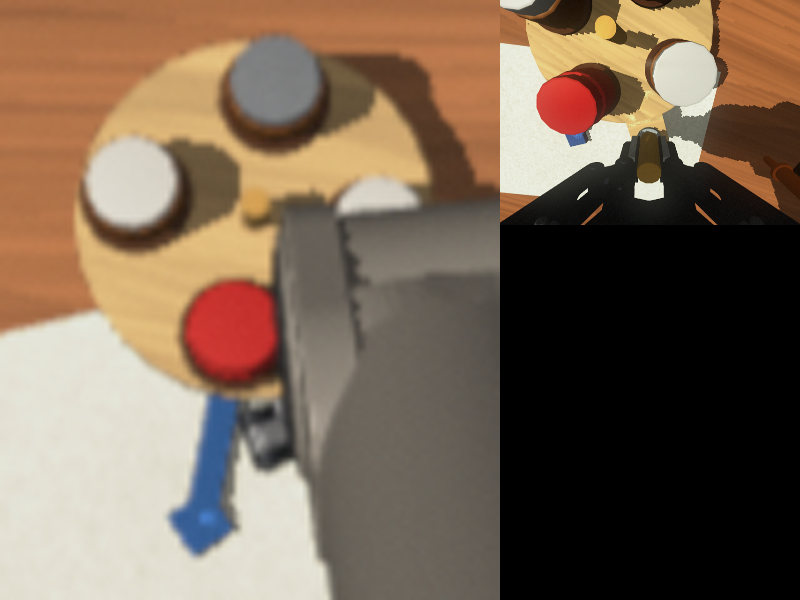

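Request:
{"fn": "send_rows", "kwargs": {
  "motion": [
    {"dp": [-0.0004, 0.0002, -0.0012], "rot": [0, 0.002, 0], "grip": 0.01},
    {"dp": [0, 0, -0.0006], "rot": [0, 0, 0], "grip": 0.01}
  ]
}}

```text
clock: 12.82
tcp_pos: [0.471, -0.0625, 0.0616]
orientation: [2.597, -1.768, 0.001]
contact_force: [-0.5, 0.6, 10.6]
grip_width: 0.0172
```

Run:
```python
from h import *
arc(216); need((0,0,.0617))
```

```text
ang 216.48 r 0.0942
216.0 [-0.0011, 0.0002]
tcp [ 0.471  -0.0625  0.0616] shift [-4.71e-01  6.25e-02  1.00e-04] turn [0.0007 0.0006 0.    ] F [-0.5  0.6 10.6] qv 0.004 w 0.0172 t 12.825
```

Request:
{"fn": "send_rows", "kwargs": {
  "motion": [
    {"dp": [0, 0, 0], "rot": [0, 0, 0], "grip": 0.01},
    {"dp": [0, 0, -0.0006], "rot": [0, 0, 0], "grip": 0.01}
  ]
}}

```text
clock: 13.08
tcp_pos: [0.471, -0.0626, 0.0616]
orientation: [2.596, -1.768, 0.001]
contact_force: [0.0, 1.2, 10.5]
grip_width: 0.0169
```

Run:
```python
from h import *
arc(216); need((0,0,.0617))
S=imaging.grab_frame("side"); W=imaging.grab_frame("wrist"); need((0,0,.0617))
a=cv2.resize(S["img"][210:340,300:430],(400,400),interpolation=2); b=cv2.resize(W["img"][60:400,60:400],(400,400),interpolation=2)
cv2.imwrite("pics/c7.png",np.hstack([a,b])[...,::-1])
print("expected handle-free jar px wrist", proj(W,(.5478-.052*np.cos(np.radians(9)),-.0065+.052*np.sin(np.radians(9)),.105)))
```

```text
ang 216.52 r 0.0943
216.0 [-0.0011, 0.0003]
tcp [ 0.471  -0.0626  0.0616] shift [-4.71e-01  6.26e-02  1.00e-04] turn [ 0.001   0.0004 -0.    ] F [ 0.   1.2 10.5] qv 0.003 w 0.0169 t 13.075
tcp [ 0.471  -0.0626  0.0617] shift [-0.471   0.0626  0.    ] turn [ 0.001   0.0003 -0.    ] F [1.1 1.5 7.4] qv 0.002 w 0.0169 t 13.175
expected handle-free jar px wrist (np.float64(140.25782924967604), np.float64(233.82050215074403))
```

View pics/c7.png

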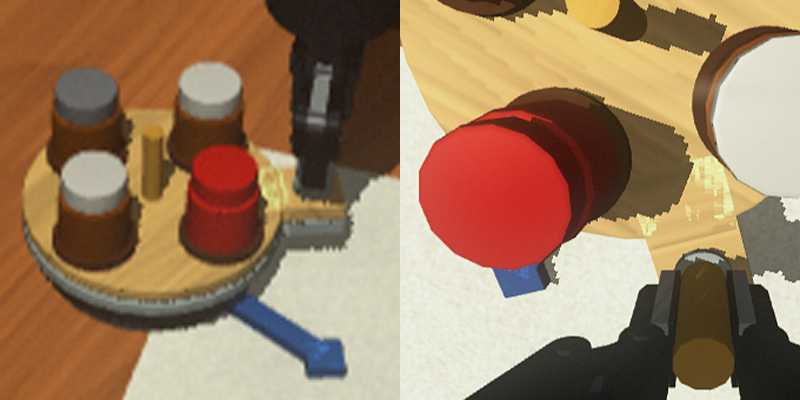

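Run:
```python
from h import *
np.set_printoptions(precision=4,suppress=True)
W=imaging.grab_frame("wrist")
r=onz(W,140.3,226.6,.105)[:2]
m=cv2.inRange(cv2.cvtColor(W["img"],cv2.COLOR_RGB2HSV),(0,150,130),(8,255,255)); m[:,:0]=0
cs=max(cv2.findContours(m,0,2)[0],key=cv2.contourArea); print("red ell",cv2.fitEllipse(cs))
print("stem",blobs(W,(17,140,150),(30,255,255),(190,30,270,95))[:3])
s=onz(W,225.7,66,.1)[:2]; d=r-s; print("red",r,"stem",s,"r",np.hypot(*d),"ang",np.degrees(np.arctan2(d[1],d[0]))%360)
d=r-AX; print("vs AX",np.hypot(*d),np.degrees(np.arctan2(d[1],d[0]))%360)
print("pred stem",proj(W,(*AX,.1)))
# white lid
w=cv2.inRange(cv2.cvtColor(W["img"],cv2.COLOR_RGB2HSV),(0,0,150),(180,30,255)); w[:, :300]=0; w[240:]=0
c=max(cv2.findContours(w,0,2)[0],key=cv2.contourArea); print("white circ",cv2.minEnclosingCircle(c),cv2.boundingRect(c))
pts=np.array([p[0] for p in np.argwhere(np.ones(1))])
b=blobs(W,(105,120,50),(125,255,255),(120,260,220,330)); print("blue",b[:1],onz(W,b[0][1],b[0][2],.01))
```

```text
red ell ((139.94895935058594, 226.6968994140625), (114.98819732666016, 134.8728485107422), 125.81082916259766)
stem [(1873, np.float64(222.9), np.float64(58.0), np.int32(200), np.int32(33), np.int32(47), np.int32(52))]
red [0.4985 0.0021] stem [ 0.5471 -0.0068] r 0.04938334635437552 ang 169.6233319966843
vs AX 0.050009983307800335 170.0843187974683
pred stem (np.float64(225.43436688498537), np.float64(62.85553944581602))
white circ ((403.0555419921875, 168.43731689453125), 81.0843276977539) (325, 89, 138, 151)
blue [(581, np.float64(161.8), np.float64(298.3), np.int32(140), np.int32(285), np.int32(42), np.int32(28))] [0.4165 0.0145 0.01  ]
```

Run:
```python
from bench import hand_in
print(hand_in())
```

```text
the job is handed in; nothing more can be done
None
```

I took the yellow-handled pin from its block and pushed it down through both ears. With the pin as a crank I then turned the carousel about 60° clockwise to bring the red jar to the pointer. I handed in at about 13 s, still gripping the handle and pressing down with about 7–10 N.

**Pin home:** the TCP stopped at z = 0.0616–0.0617 m, against 0.062 m expected from the grasp height. Nothing jammed on the way in. The side view shows the two ears lined up, but the fingers hide the flange, so its seating rests on height and force, not on sight.

**Red jar at the pointer:** estimates agree to about 1–2°.

| Source | Red jar angle | Pointer angle |
|---|---|---|
| Arm position | 171.5° | – |
| Wrist camera | about 170° | about 171° |
| Top camera | – | 170.6–171.5° |

An earlier top-camera reading of the lids (177.05°) agreed with the arm position (177.4°) to within half a degree. The colour-mask estimate of the pointer tip came out lower, at 169–170°. By-eye side-camera points were 2–3° and about 6 mm off the other sources, so I gave them no weight.

**Bystanders:** the arm's path stayed clear of the ink jar, the stamp and the orange look-alike pin. I did not measure their positions again at the end.

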